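# Line up the receiving flasks by size beside the stirrer

## Task

Line the four stoppered conical flasks up by size on the four black discs of the low white plinth, one to a disc: the smallest on the disc next to the black stirrer, then each larger one in turn, the largest at the far end by the white balance. Stand each upright and well centred on its disc, setting it down gently without dropping it or tipping any flask, and leave the white bottle with the red cap alone.

Things in the scene. Friction and masses are not known exactly. Their poses are not given: they have to be found in the camera images.
- flask_25_mid (a point): The smallest conical flask, amber, with a white stopper: foot 42 mm in diameter, tapering to a straight upright neck 20 mm in diameter that runs from 38 to 72 mm above the underside (its glass lip, 1 mm proud and 3 mm high, is the top of it); a slightly narrower stopper fills the mouth and stands 10 mm above, total height 82 mm. Under 0.25 kg. Take it by the neck from above. The point is on its axis, half-way up, 41 mm above the underside; z is up along its axis.
- flask_50_mid (a point): The second smallest conical flask, amber, with a white stopper: foot 51 mm in diameter, tapering to a straight upright neck 22 mm in diameter that runs from 53 to 87 mm above the underside (its glass lip, 1 mm proud and 3 mm high, is the top of it); a slightly narrower stopper fills the mouth and stands 10 mm above, total height 97 mm. Under 0.25 kg. Take it by the neck from above. The point is on its axis, half-way up, 48.5 mm above the underside; z is up along its axis.
- flask_125_mid (a point): The second largest conical flask, amber, with a white stopper: foot 67 mm in diameter, tapering to a straight upright neck 27 mm in diameter that runs from 78 to 112 mm above the underside (its glass lip, 1 mm proud and 3 mm high, is the top of it); a slightly narrower stopper fills the mouth and stands 10 mm above, total height 122 mm. Under 0.25 kg. Take it by the neck from above. The point is on its axis, half-way up, 61 mm above the underside; z is up along its axis.
- flask_250_mid (a point): The largest conical flask, amber, with a white stopper: foot 82 mm in diameter, tapering to a straight upright neck 34 mm in diameter that runs from 108 to 142 mm above the underside (its glass lip, 1 mm proud and 3 mm high, is the top of it); a slightly narrower stopper fills the mouth and stands 10 mm above, total height 152 mm. Under 0.25 kg. Take it by the neck from above. The point is on its axis, half-way up, 76 mm above the underside; z is up along its axis.
- rest_a: Fixed black rubber disc, 88 mm in diameter and 3 mm thick, on top of the low white plinth (390 x 100 mm, 15 mm high); the -y end of the row of four, which are 95 mm apart. Origin: centre of its underside; its top, where a flask stands, is 3 mm above that. Its y axis runs along the row.
- rest_b: Fixed black rubber disc, 88 mm in diameter and 3 mm thick, on top of the low white plinth (390 x 100 mm, 15 mm high); second from the -y end of the row of four, which are 95 mm apart. Origin: centre of its underside; its top, where a flask stands, is 3 mm above that. Its y axis runs along the row.
- rest_c: Fixed black rubber disc, 88 mm in diameter and 3 mm thick, on top of the low white plinth (390 x 100 mm, 15 mm high); second from the +y end of the row of four, which are 95 mm apart. Origin: centre of its underside; its top, where a flask stands, is 3 mm above that. Its y axis runs along the row.
- rest_d: Fixed black rubber disc, 88 mm in diameter and 3 mm thick, on top of the low white plinth (390 x 100 mm, 15 mm high); the +y end of the row of four, which are 95 mm apart. Origin: centre of its underside; its top, where a flask stands, is 3 mm above that. Its y axis runs along the row.
- stirrer: Fixed black rectangular magnetic stirrer, 120 x 110 mm and 38 mm high, with a grey disc on top; it stands on the bench beyond one end of the row, at either end, 127 mm from the nearest disc, centre to centre (a white balance with a round metal pan stands beyond the other end). Origin: centre of its underside.
- wash_bottle_mid (a point): Bystander, to be left alone: loose white plastic bottle with a red cap, 60 mm in diameter, 140 mm high, on the bench to the left (+y). The point is on its axis, half-way up.
Not all that is in view belongs to the job. What is shaped like the part that bears flask_25_mid but green, purple or turquoise is not meant.

How it is judged:
By the outcome, as a careful person would: the job done as asked, in the order asked, and still so for the second after the job is handed in, with the robot touching nothing.
It also fails if it takes over 120 s, if anything falls off the work surface, if the arm or the gripper's body presses on something with over 40 N, if the wrist force passes 120 N, or if a joint passes its speed limit or range.

## Robot

A 7-joint arm with a two-finger parallel gripper is mounted at the origin on the work surface. World frame = base frame: x ahead of the robot, y to its left, z up, the work surface at z = 0. Lengths are in m, angles in rad, forces in N, time in s.
With the tool pointing down it reaches from about 0.35 to 0.9 m from the base axis. Payload 7.2 kg.
Tool frame: the origin (TCP) lies midway between the tips of the shut fingers; the grasp point (between the pads) lies 19 mm behind it; z points along the fingers, y is the line along which they close (so a half turn about z gives the same grasp; the last joint's range is limited). The gripper opens to 85 mm and grips with 20 to 120 N. Pads are 22 mm wide; open, the fingers measure 114 mm over their backs; the gripper's body (76 mm by 85 mm) begins 54 mm behind the grasp point. The pads swing forward as they close: fully open they stand 13 mm farther back than shut.
Start: joints at [-0.068, 0.411, -0.013, 1.596, 0.006, 1.134, -0.082], TCP at [0.625, -0, 0.231] pointing down, gripper open.
Joint ranges: [-2.95, 2.95], [-0.29, 1.99], [-1.47, 1.44], [0.14, 2.54], [-1.03, 4.17], [0.13, 1.85], [-2.86, 2.86]. Speed limits (rad/s): [2.39, 2.39, 3.01, 3.01, 3.14, 3.14, 3.14].

## Interface

Orientations are given as [roll, pitch, yaw] about the fixed x, y, z axes, in that order (R = Rz(yaw) Ry(pitch) Rx(roll)).
In Python, from station import env gives the robot as it stands.
- The arm moves only by the tool move_arm, never from a script. Its argument "increments" is text: rows parted by semicolons, each of 7 numbers parted by spaces: the shift along the tool's x, y, z in mm, then the turn, a rotation vector about the tool's x, y, z in rad, then the opening, from -1 (shut) to 1 (fully open), so that 0 is half open. In form: x y z ax ay az gripper; .... A call has exactly 8 rows; each row shifts and turns the commanded pose from where the row before left it, along the tool's axes as they then stand; what a row does not reach is not made up. A row lasts 1/12 s, in which the tool goes at most 41.7 mm and 7.16 degrees, less where a joint would pass 70% of its speed; a pose out of reach is approached as far as the arm can. A call is refused whole if a number of a shift passes 41.7 or a number of a turn 0.125, either way. A call with a gripper value outside its range is refused whole. The fingers move at their own pace and stop on an object; "grip_force" is the grip in N (left out, the last holds). Time passes only in rows, so rows that do not move let the fingers close, or fill a call up. It gives the time, the measured TCP pose, the force, the opening and the grip force at its end, in the units of the state.
- env.get_obs(): the state, without advancing time (a new reading comes with each control period).
- env.camera(name): name is "scene" or "side" or "wrist"; returns (picture, depth): 400x640x3 uint8, blue, green, red; 400x640 float32, m along the optical axis (not along the pixel's ray), 0 where there is no reading.
- env.camera_info(name): a dict with "K" (3x3 intrinsics, pixels), "extrinsics" (4x4, takes a point from world to camera coordinates). Camera axes: x right, y down, z forward; pixel columns grow to the right and rows downward; lengths in m; the calibration is good to about 2 mm. A picture is of the moment at which its call begins: read the wrist's pose just before it. camera_info takes no time and is no camera call; for the wrist camera it gives the pose at the moment of the call.
- env.job_done(): hands the job in; it is judged then, once.
The state is a dict: "time_s": time; "joint_positions": joint angles; "joint_velocities": joint speeds; "effort": joint torques, N m; "position": TCP position; "orientation": TCP orientation; "ft_force": force on the tool from outside, world axes, zero at the start; "torque": the same for the moment, N m; "width": opening from 0.0 (shut) to 1.0 (fully open); "gripper_force": force on a finger pad.
Only numpy, scipy, OpenCV 4.12 (cv2) and the standard library are available. Lean on these libraries where they do the work, as an engineer would, in place of code of your own. Each camera call takes 0.05 s, during which the arm holds its last target. There are 200 camera calls.

## Working session

There is one attempt and no reset: what is moved stays moved. The work goes in short steps, Python scripts to look and compute and a tool call to move; the robot and the scene stay as the last step left them, time stands still between calls to the robot, and variables do not carry over. Pictures are saved under pics/ and viewed, at most 14 in all, crops included, and the job is handed in when it is done.

Besides the shell and the picture viewer there is one more tool, called after "Request:" as name(argument=value, ...), one argument or row to a line, values as JSON. move_arm: Moves the arm, as the interface text tells. Its arguments: {"type":"object","properties":{"increments":{"type":"string"},"grip_force":{"type":"number"}},"required":["increments"]}

```bash
ls; mkdir -p pics; cat > h.py <<'E'
import numpy as np, cv2
from station import env
def shot(n):
    ci=env.camera_info(n); im,d=env.camera(n); return im,d,np.array(ci["K"]),np.array(ci["extrinsics"])
def world(d,K,E):
    v,u=np.mgrid[:d.shape[0],:d.shape[1]]
    p=np.stack([(u-K[0,2])/K[0,0]*d,(v-K[1,2])/K[1,1]*d,d],-1)
    return (p-E[:3,3])@E[:3,:3]
E
python3 - <<'E'
from h import *
o=env.get_obs(); print(o)
for n in("scene","side"):
    im,d,K,E=shot(n); cv2.imwrite(f"pics/{n}0.png",im); np.savez(f"{n}0.npz",im=im,d=d,K=K,E=E); print(n,K[0,0],-E[:3,:3].T@E[:3,3],E[2,:3])
E
```

```text
pics
{'time_s': 0.0, 'joint_positions': array([-0.0681857 ,  0.41193635, -0.01270297,  1.59706674,  0.00561821,
        1.13427157, -0.08221238]), 'joint_velocities': array([-0.00160327,  0.00040911, -0.00012838, -0.00056044,  0.00034629,
        0.00095161, -0.0001433 ]), 'effort': array([-1.18789325e-03, -6.00636005e+01,  6.81361444e-01, -2.99419034e+01,
        1.37590774e-02,  1.04116063e-02,  2.51732433e-05]), 'position': array([ 6.24500413e-01, -6.20233739e-05,  2.30421118e-01]), 'orientation': array([-3.13995200e+00,  1.36684935e-04,  1.57079392e+00]), 'ft_force': array([-0.26513234,  0.60984876, -0.8115279 ]), 'torque': array([-0.01745295, -0.01617613,  0.03320343]), 'gripper_force': 0.0, 'width': 0.9987587845177932}
scene 445.73593790528236 [ 1.5938878  -0.0932608   0.84053835] [-0.81646294  0.15705947 -0.5556263 ]
side 454.35749292396457 [ 0.42754041 -0.73272439  1.02262046] [ 0.03372051  0.66448989 -0.74653607]
```

View pics/scene0.png

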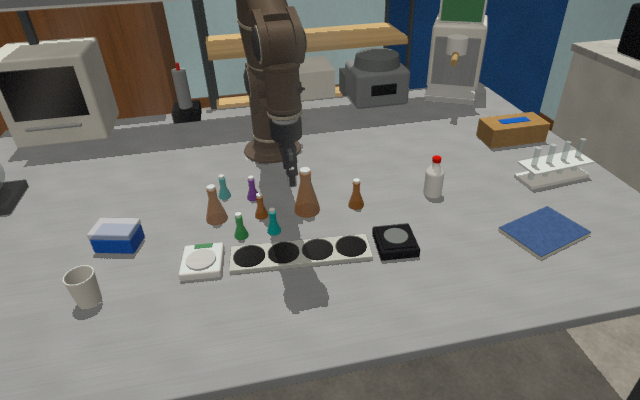

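View pics/side0.png

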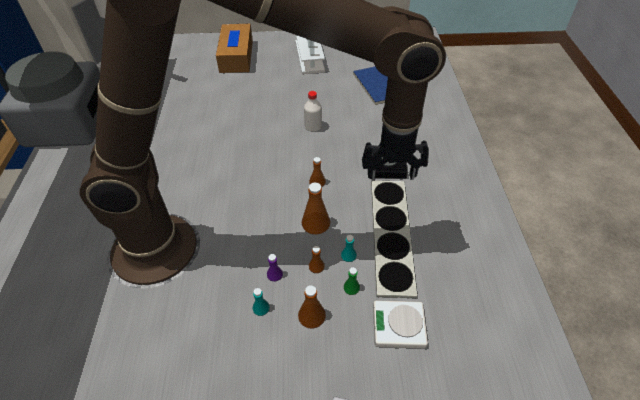

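Scene picture: amber flasks at (215,203), (261,206), (306,192) and (357,194). Lookalikes are green (240,226), purple (252,188) and turquoise (223,187) and (273,222). The discs are at (249,256), (283,252), (317,248) and (351,245), the stirrer at the right (+y) end (396,240), and the balance at (202,260). So the smallest flask goes on rest_d and the largest on rest_a.

```bash
cat >> h.py <<'E'
from scipy.optimize import least_squares
PR={25:([0,38,72,82],[21,10,10,9]),50:([0,53,87,97],[25.5,11,11,10]),125:([0,78,112,122],[33.5,13.5,13.5,12.5]),250:([0,108,142,152],[41,17,17,16])}
def amber(im):
    h=cv2.cvtColor(im,cv2.COLOR_BGR2HSV); return cv2.inRange(h,(3,90,30),(20,255,255))>0
def fit(P,size,x0):
    z,r=np.array(PR[size])/1000
    f=lambda c:np.hypot(P[:,0]-c[0],P[:,1]-c[1])-np.interp(P[:,2]-c[2],z,r)
    s=least_squares(f,[*x0,0.],loss="soft_l1",f_scale=.002); return s.x,np.median(abs(s.fun))
E
python3 - <<'E'
from h import *
for n in("scene","side"):
    f=np.load(n+"0.npz"); im,d,K,E=[f[k] for k in("im","d","K","E")]; W=world(d,K,E)
    g=(d>0)&(W[...,0]>.3)&(W[...,0]<.95)&(abs(W[...,1])<.45)
    m=(amber(im)&g&(W[...,2]>.006)&(W[...,2]<.16)).astype(np.uint8)
    c,l,s,_=cv2.connectedComponentsWithStats(m)
    for i in range(1,c):
        if s[i,4]<60: continue
        P=W[l==i]; x0=P[:,:2].mean(0)
        print(n,s[i],P[:,2].max().round(3),[(k,fit(P,k,x0)[0].round(4).tolist(),fit(P,k,x0)[1].round(4)) for k in PR if abs(PR[k][0][2]/1000-P[:,2].max())<.012])
    m=((im.max(-1)<60)&g&(W[...,2]>.010)&(W[...,2]<.045)).astype(np.uint8)
    c,l,s,_=cv2.connectedComponentsWithStats(m)
    for i in range(1,c):
        if s[i,4]<150: continue
        P=W[l==i]; print(n,"dark",s[i],P.mean(0).round(4),((P.max(0)+P.min(0))/2).round(4),np.ptp(P,axis=0).round(3))
    print("bench z",np.median(W[...,2][g]).round(4))
a=np.load("scene0.npz")["im"][150:280,170:430]; cv2.imwrite("pics/crop.png",cv2.resize(a,None,fx=3,fy=3))
E
```

```text
scene [295 171  25  46 700] 0.145 [(250, [0.4418, 0.0649, 0.0032], np.float64(0.0014))]
scene [349 182  15  27 239] 0.091 [(50, [0.4532, 0.2241, 0.0013], np.float64(0.0015))]
scene [207 188  20  37 427] 0.115 [(125, [0.421, -0.2193, 0.0016], np.float64(0.0014))]
scene [256 196  12  23 166] 0.073 [(25, [0.4378, -0.0804, 0.0022], np.float64(0.0013))]
scene dark [373 224  47  36 968] [0.6987 0.2713 0.0322] [0.6791 0.2777 0.0269] [0.125 0.116 0.034]
scene dark [336 237  30  20 463] [0.6672 0.1526 0.0189] [0.6682 0.1531 0.0196] [0.087 0.083 0.011]
scene dark [302 240  31  20 484] [0.6592 0.0582 0.0187] [0.6556 0.0586 0.018 ] [0.091 0.085 0.009]
scene dark [269 242  30  21 500] [ 0.6496 -0.0356  0.0186] [ 0.6462 -0.0353  0.0177] [0.088 0.083 0.011]
scene dark [234 246  31  21 499] [ 0.6429 -0.1302  0.0185] [ 0.6412 -0.1297  0.0185] [0.087 0.082 0.009]
bench z 0.0012
side [309 161  16  25 219] 0.089 [(50, [0.4535, 0.2246, 0.0013], np.float64(0.0012))]
side [302 188  28  46 819] 0.146 [(250, [0.4427, 0.0654, 0.0019], np.float64(0.0009))]
side [309 250  15  22 218] 0.073 [(25, [0.4388, -0.0803, 0.0023], np.float64(0.0009))]
side [298 292  28  36 633] 0.114 [(125, [0.4215, -0.2191, 0.0024], np.float64(0.0007))]
side dark [376 161  32  17 385] [0.6855 0.2331 0.029 ] [0.6839 0.2419 0.0264] [0.099 0.05  0.033]
side dark [375 183  28  21 482] [0.6625 0.1506 0.0175] [0.6632 0.1514 0.0176] [0.082 0.084 0.014]
side dark [376 207  30  24 572] [0.6546 0.0554 0.0173] [0.6544 0.0568 0.0167] [0.083 0.089 0.013]
side dark [377 232  33  28 694] [ 0.6465 -0.0376  0.0174] [ 0.6469 -0.0361  0.0167] [0.087 0.092 0.013]
side dark [379 262  34  30 765] [ 0.6379 -0.1332  0.0175] [ 0.6377 -0.1329  0.0173] [0.084 0.089 0.01 ]
bench z 0.0006
```

View pics/crop.png

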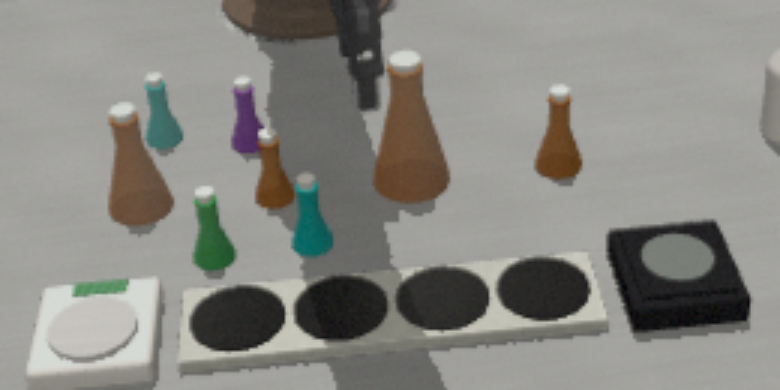

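Crop: the four amber flasks are clearly distinct from the green, purple and turquoise lookalikes, and the fitted heights match sizes 25, 50, 125 and 250. Next, the obstacle positions, in the same turn as the first move.

```bash
python3 - <<'E'
from h import *
f=np.load("side0.npz"); im,d,K,E=[f[k] for k in("im","d","K","E")]; W=world(d,K,E)
h=cv2.cvtColor(im,cv2.COLOR_BGR2HSV)
m=(cv2.inRange(h,(40,90,30),(165,255,255))>0)&(W[...,2]>.006)&(W[...,2]<.1)&(W[...,0]>.3)&(W[...,0]<.62)&(abs(W[...,1])<.45)
c,l,s,_=cv2.connectedComponentsWithStats(m.astype(np.uint8))
for i in range(1,c):
    if s[i,4]>60:
        P=W[l==i]; print(s[i],P[:,2].max().round(3),fit(P,25,P[:,:2].mean(0)),h[l==i].mean(0).round())
E
```

```text
[341 238  15  23 212] 0.076 (array([ 0.52613599, -0.05010138,  0.00240635]), np.float64(0.0007694380890167383)) [ 89. 229.  84.]
[267 258  16  23 218] 0.074 (array([ 0.32948954, -0.09883698,  0.00164022]), np.float64(0.0008288814908333662)) [139. 173.  77.]
[344 272  16  22 222] 0.074 (array([ 0.52500233, -0.14788941,  0.00223544]), np.float64(0.0008736015170064315)) [ 66. 198.  76.]
[259 291  10  24 120] 0.074 (array([ 0.3117365 , -0.20292699, -0.07738091]), np.float64(0.0020232251255345337)) [ 89. 224.  73.]
[376 311   8  19 122] 0.033 (array([ 0.59665736, -0.2555479 ,  0.03337165]), np.float64(0.003677119375666187)) [ 67. 138. 121.]
```

Request:
move_arm(
  increments="8 -22 0 0 0 0 1; 8 -23 0 0 0 0 1; 8 -23 0 0 0 0 1; 8 -23 0 0 0 0 1; 8 -23 0 0 0 0 1; 8 -23 0 0 0 0 1; 8 -23 0 0 0 0 1; 9 -22 0 0 0 0 1",
  grip_force=30,
)

```text
time_s: 0.77
position: [0.4415, 0.0651, 0.231]
orientation: [-3.141, 0.0, 1.571]
ft_force: [-0.0, 1.3, -0.0]
width: 1.0
gripper_force: 0.0
```

Request:
move_arm(
  increments="0 1 16 0 0 0 1; 0 0 16 0 0 0 1; 0 0 16 0 0 0 1; 0 0 16 0 0 0 1; 0 0 16 0 0 0 1; 0 0 16 0 0 0 1; 0 0 16 0 0 0 1; 0 0 13 0 0 0 1",
)

```text
time_s: 1.43
position: [0.4434, 0.0649, 0.105]
orientation: [-3.14, 0.0, 1.571]
ft_force: [0.2, 0.7, 0.4]
width: 0.997
gripper_force: 0.0
```

Request:
move_arm(
  increments="0 0 0 0 0 0 -1; 0 0 0 0 0 0 -1; 0 0 0 0 0 0 -1; 0 0 0 0 0 0 -1; 0 0 0 0 0 0 -1; 0 0 0 0 0 0 -1; 0 0 0 0 0 0 -1; 0 0 0 0 0 0 -1",
)

```text
time_s: 2.1
position: [0.444, 0.0651, 0.1072]
orientation: [3.141, -0.0, 1.571]
ft_force: [-2.9, -1.1, 4.7]
width: 0.378
gripper_force: 31.9
```

Request:
move_arm(
  increments="0 0 -4 0 0 0 -1; 0 0 -10 0 0 0 -1; 0 0 -18 0 0 0 -1; 0 0 -20 0 0 0 -1; 0 0 -22 0 0 0 -1; 0 0 -20 0 0 0 -1; 0 0 -18 0 0 0 -1; 0 0 -10 0 0 0 -1",
)

```text
time_s: 2.77
position: [0.4449, 0.0651, 0.2308]
orientation: [3.138, -0.001, 1.571]
ft_force: [0.5, -0.1, -1.4]
width: 0.379
gripper_force: 32.3
```

```bash
cat >> h.py <<'E'
def held(size,cam="side"):
    "fit held flask near TCP; returns offset of its axis from TCP, base z"
    p=env.get_obs()["position"]; im,d,K,E=shot(cam); W=world(d,K,E)
    m=amber(im)&(d>0)&(np.hypot(W[...,0]-p[0],W[...,1]-p[1])<.06)&(W[...,2]>.05)&(W[...,2]<p[2])
    P=W[m]; z,r=np.array(PR[size])/1000; b=p[2]+.019-(z[1]+z[2])/2
    f=lambda c:np.hypot(P[:,0]-c[0],P[:,1]-c[1])-np.interp(P[:,2]-c[2],z,r)
    s=least_squares(f,[p[0],p[1],b],loss="soft_l1",f_scale=.002); print(p.round(4),s.x.round(4),(s.x[:2]-p[:2]).round(4),len(P),np.median(abs(s.fun)).round(4)); return im
E
python3 -c "
from h import *
print(env.get_obs()['width'],env.get_obs()['ft_force'])
held(250); held(250,'scene')"
```

```text
0.3787287826649604 [ 0.47056314 -0.08056697 -1.37847333]
[0.4449 0.0651 0.2308] [0.4443 0.0653 0.1258] [-0.0006  0.0002] 867 0.001
[0.4454 0.0652 0.2317] [0.4439 0.0649 0.1273] [-0.0016 -0.0003] 675 0.0013
```

Request:
move_arm(
  increments="-5 5 0 0 0 0 -1; -10 10 0 0 0 0 -1; -16 16 0 0 0 0 -1; -20 20 0 0 0 0 -1; -24 24 0 0 0 0 -1; -24 24 0 0 0 0 -1; -24 24 0 0 0 0 -1; -24 24 0 0 0 0 -1",
)

```text
time_s: 3.53
position: [0.5914, -0.0839, 0.2262]
orientation: [-3.139, 0.0, 1.571]
ft_force: [0.6, -0.5, -1.5]
width: 0.383
gripper_force: 32.3
```

Request:
move_arm(
  increments="-20 20 0 0 0 0 -1; -14 14 0 0 0 0 -1; -9 9 0 0 0 0 -1; -5 5 0 0 0 0 -1; -2 1 0 0 0 0 -1; 0 0 10 0 0 0 -1; 0 0 20 0 0 0 -1; 0 0 10 0 0 0 -1",
)

```text
time_s: 4.2
position: [0.6385, -0.1308, 0.1857]
orientation: [-3.139, -0.001, 1.572]
ft_force: [0.3, 0.3, -1.7]
width: 0.382
gripper_force: 32.4
```

```bash
python3 -c "
from h import *
im=held(250); held(250,'scene')
cv2.imwrite('pics/p1.png',cv2.resize(im[120:340,300:500],None,fx=2.5,fy=2.5))
im,d,K,E=shot('wrist'); cv2.imwrite('pics/w1.png',im)"
```

```text
[ 0.6385 -0.1308  0.1857] [ 0.6372 -0.1306  0.0802] [-0.0013  0.0002] 980 0.0008
[ 0.6375 -0.1306  0.1839] [ 0.6345 -0.1307  0.0821] [-0.003  -0.0001] 678 0.001
```

View pics/p1.png

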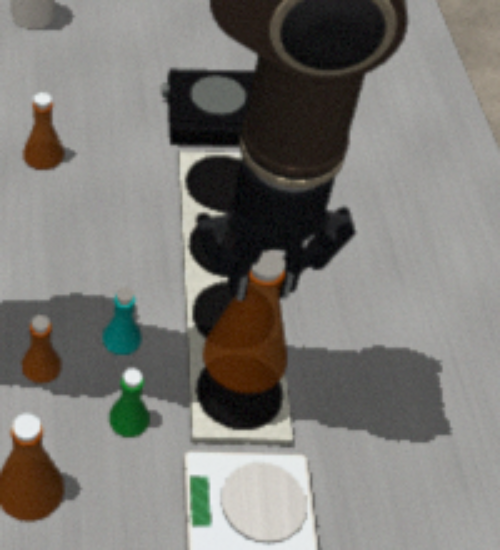

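Request:
move_arm(
  increments="-1 2 8 0 0 0 -1; 0 2 12 0 0 0 -1; 0 0 12 0 0 0 -1; 0 0 10 0 0 0 -1; 0 0 7 0 0 0 -1; 0 0 4 0 0 0 -1; 0 0 1 0 0 0 -1; 0 0 0 0 0 0 -1",
)

```text
time_s: 5.02
position: [0.6439, -0.133, 0.134]
orientation: [-3.141, -0.0, 1.571]
ft_force: [1.0, 0.9, -1.7]
width: 0.384
gripper_force: 32.4
```

```bash
cat > disc.py <<'E'
from h import *
# image-level: back-project dark-disc contour onto plane z=0.018, fit circle
def plane(uv,K,E,z):
    r=np.c_[(uv[:,0]-K[0,2])/K[0,0],(uv[:,1]-K[1,2])/K[1,1],np.ones(len(uv))]@E[:3,:3]
    o=-E[:3,:3].T@E[:3,3]; return (o+r*((z-o[2])/r[:,2])[:,None])[:,:2]
if __name__=="__main__":
  for n in("scene","side"):
    f=np.load(n+"0.npz"); im,d,K,E=[f[k] for k in("im","d","K","E")]; W=world(d,K,E)
    big=cv2.resize(im.max(-1),None,fx=4,fy=4,interpolation=cv2.INTER_CUBIC)
    m=(big<95).astype(np.uint8)
    c,l,s,ce=cv2.connectedComponentsWithStats(m)
    for i in range(1,c):
        if not 4000<s[i,4]<16000: continue
        ct=max(cv2.findContours((l==i).astype(np.uint8),0,1)[0],key=len)[:,0]
        P=plane((ct+.5)/4-.5,K,E,.018)
        if not(.55<P[:,0].mean()<.75 and abs(P[:,1].mean())<.25): continue
        q=least_squares(lambda c:np.hypot(P[:,0]-c[0],P[:,1]-c[1])-c[2],[*P.mean(0),.044],loss="soft_l1",f_scale=.001)
        print(n,q.x.round(4),abs(q.fun).max().round(4))
E
python3 disc.py; python3 -c "
from h import *
held(250); held(250,'scene'); print(env.get_obs()['ft_force'])"
```

```text
scene [0.6644 0.1531 0.0435] 0.0017
scene [0.6564 0.058  0.0437] 0.0015
scene [ 0.6475 -0.0353  0.0445] 0.0044
scene [ 0.6405 -0.1303  0.0434] 0.0022
side [0.6627 0.1508 0.0434] 0.0014
side [0.6546 0.0554 0.044 ] 0.0025
side [ 0.6465 -0.0365  0.0449] 0.0022
side [ 0.6382 -0.1323  0.0433] 0.0012
[ 0.6439 -0.133   0.134 ] [ 0.6428 -0.1328  0.0283] [-0.0011  0.0002] 680 0.0008
[ 0.6442 -0.1331  0.1345] [ 0.6429 -0.1333  0.0282] [-0.0012 -0.0003] 500 0.0011
[-0.35323825 -0.44390747 -1.69958541]
```

Request:
move_arm(
  increments="1 -2 2 0 0 0 -1; 1 -1 2 0 0 0 -1; 0 0 1 0 0 0 -1; 0 0 1 0 0 0 -1; 0 0 0.5 0 0 0 -1; 0 0 0.5 0 0 0 -1; 0 0 0 0 0 0 -1; 0 0 0 0 0 0 -1",
)

```text
time_s: 5.78
position: [0.641, -0.131, 0.1273]
orientation: [3.142, 0.0, 1.571]
ft_force: [0.1, -0.7, -1.1]
width: 0.384
gripper_force: 32.4
```

Request:
move_arm(
  increments="0 0 0.5 0 0 0 -1; 0 0 0.5 0 0 0 -1; 0 0 0.5 0 0 0 -1; 0 0 0.5 0 0 0 -1; 0 0 0 0 0 0 -1; 0 0 0 0 0 0 -1; 0 0 0 0 0 0 -1; 0 0 0 0 0 0 -1",
)

```text
time_s: 6.45
position: [0.641, -0.131, 0.1254]
orientation: [3.141, 0.0, 1.571]
ft_force: [-1.0, -0.9, -1.4]
width: 0.382
gripper_force: 32.6
```

```bash
python3 -c "
from h import *
p=held(250); held(250,'scene'); print(env.get_obs()['ft_force'])"
```

```text
[ 0.641  -0.131   0.1254] [ 0.64   -0.1312  0.0189] [-0.001  -0.0001] 577 0.0007
[ 0.641  -0.131   0.1254] [ 0.6399 -0.1311  0.0183] [-0.0011 -0.0001] 430 0.0012
[-1.03002345  0.19158    -0.25840932]
```

Request:
move_arm(
  increments="0 0 0.5 0 0 0 -1; 0 0 0 0 0 0 -1; 0 0 0.5 0 0 0 -1; 0 0 0 0 0 0 -1; 0 0 0.5 0 0 0 -1; 0 0 0 0 0 0 -1; 0 0 0 0 0 0 -1; 0 0 0 0 0 0 -1",
)

```text
time_s: 7.22
position: [0.6411, -0.1312, 0.1252]
orientation: [3.141, 0.0, 1.571]
ft_force: [-4.4, 0.6, 10.2]
width: 0.388
gripper_force: 33.9
```

Request:
move_arm(
  increments="0 0 -1 0 0 0 -1; 0 0 0 0 0 0 -1; 0 0 0 0 0 0 -0.1; 0 0 0 0 0 0 0.1; 0 0 0 0 0 0 0.3; 0 0 0 0 0 0 0.5; 0 0 0 0 0 0 0.5; 0 0 0 0 0 0 0.5",
)

```text
time_s: 7.88
position: [0.641, -0.131, 0.1246]
orientation: [-3.141, -0.0, 1.571]
ft_force: [-0.7, 0.9, 0.8]
width: 0.751
gripper_force: 0.0
```

Request:
move_arm(
  increments="0 0 -6 0 0 0 0.5; 0 0 -14 0 0 0 0.5; 0 0 -20 0 0 0 0.5; 0 0 -20 0 0 0 0.5; 0 0 -20 0 0 0 0.5; 0 0 -20 0 0 0 0.5; 0 0 -10 0 0 0 0.5; 0 0 0 0 0 0 0.5",
)

```text
time_s: 8.55
position: [0.6423, -0.1313, 0.2379]
orientation: [3.137, 0.001, 1.571]
ft_force: [0.5, -0.6, 0.3]
width: 0.752
gripper_force: 0.0
```

```bash
cat >> h.py <<'E'
def stand(size,c):
    for n in("scene","side"):
        im,d,K,E=shot(n); W=world(d,K,E)
        m=amber(im)&(d>0)&(np.hypot(W[...,0]-c[0],W[...,1]-c[1])<.06)&(W[...,2]>.005)&(W[...,2]<.2)
        q=fit(W[m],size,c); print(n,size,q[0].round(4),q[1].round(4),m.sum())
E
python3 -c "
from h import *
stand(250,(.64,-.131)); stand(125,(.421,-.219)); print(env.get_obs()['position'])"
```

```text
scene 250 [ 0.6387 -0.1315  0.0216] 0.001 873
side 250 [ 0.6398 -0.1307  0.0206] 0.0008 1066
scene 125 [ 0.421  -0.2196  0.0021] 0.0014 447
side 125 [ 0.4216 -0.2191  0.0024] 0.0008 643
[ 0.64027261 -0.13083557  0.23324855]
```

Request:
move_arm(
  increments="-4 -10 0 0 0 0 0.5; -8 -20 0 0 0 0 0.5; -12 -30 0 0 0 0 0.5; -14 -35 0 0 0 0 0.5; -14 -35 0 0 0 0 0.5; -14 -35 0 0 0 0 0.5; -12 -30 0 0 0 0 0.5; -8 -15 0 0 0 0 0.5",
)

```text
time_s: 9.42
position: [0.4259, -0.2185, 0.234]
orientation: [-3.139, -0.0, 1.567]
ft_force: [0.1, -0.5, -0.8]
width: 0.746
gripper_force: 0.0
```

Request:
move_arm(
  increments="-2 -8 0 0 0 0 0.5; 0 0 10 0 0 0 0.5; 0 0 20 0 0 0 0.5; 0 0 20 0 0 0 0.5; 0 0 20 0 0 0 0.5; 0 0 10 0 0 0 0.5; 0 0 0 0 0 0 0.5; 0 0 0 0 0 0 0.5",
)

```text
time_s: 10.08
position: [0.4233, -0.2184, 0.1542]
orientation: [-3.14, -0.001, 1.572]
ft_force: [0.3, -0.0, 1.1]
width: 0.753
gripper_force: 0.0
```

Request:
move_arm(
  increments="-1 -1 10 0 0 0 0.5; 0 0 15 0 0 0 0.5; 0 0 15 0 0 0 0.5; 0 0 15 0 0 0 0.5; 0 0 12 0 0 0 0.5; 0 0 8 0 0 0 0.5; 0 0 2 0 0 0 0.5; 0 0 0 0 0 0 0.5",
)

```text
time_s: 10.75
position: [0.4221, -0.22, 0.0777]
orientation: [-3.141, -0.0, 1.571]
ft_force: [-0.0, -0.3, 0.0]
width: 0.751
gripper_force: 0.0
```

Request:
move_arm(
  increments="0 0 0 0 0 0 -1; 0 0 0 0 0 0 -1; 0 0 0 0 0 0 -1; 0 0 0 0 0 0 -1; 0 0 0 0 0 0 -1; 0 0 0 0 0 0 -1; 0 0 0 0 0 0 -1; 0 0 0 0 0 0 -1",
)

```text
time_s: 11.42
position: [0.4224, -0.2202, 0.0784]
orientation: [3.14, 0.0, 1.571]
ft_force: [-1.6, 0.4, 6.7]
width: 0.301
gripper_force: 30.0
```

Request:
move_arm(
  increments="0 0 -4 0 0 0 -1; 0 0 -10 0 0 0 -1; 0 0 -18 0 0 0 -1; 0 0 -20 0 0 0 -1; 0 0 -22 0 0 0 -1; 0 0 -22 0 0 0 -1; 0 0 -20 0 0 0 -1; 0 0 -10 0 0 0 -1",
)

```text
time_s: 12.08
position: [0.4228, -0.2204, 0.2068]
orientation: [3.138, 0.001, 1.571]
ft_force: [1.0, -0.7, -1.2]
width: 0.299
gripper_force: 29.7
```

```bash
python3 -c "
from h import *
held(125); held(125,'scene')"
```

```text
[ 0.4228 -0.2204  0.2068] [ 0.4225 -0.2194  0.1306] [-0.0003  0.001 ] 689 0.0007
[ 0.4233 -0.2206  0.2075] [ 0.4238 -0.2202  0.1273] [0.0005 0.0004] 423 0.0015
```

Request:
move_arm(
  increments="6 6 0 0 0 0 -1; 12 12 0 0 0 0 -1; 18 18 0 0 0 0 -1; 22 25 0 0 0 0 -1; 25 30 0 0 0 0 -1; 25 30 0 0 0 0 -1; 25 30 0 0 0 0 -1; 22 30 0 0 0 0 -1",
)

```text
time_s: 12.85
position: [0.6036, -0.062, 0.2016]
orientation: [-3.139, -0.001, 1.572]
ft_force: [0.1, -1.1, -0.2]
width: 0.303
gripper_force: 29.7
```

Request:
move_arm(
  increments="16 22 0 0 0 0 -1; 9 14 0 0 0 0 -1; 4 6 0 0 0 0 -1; 0 1 10 0 0 0 -1; 0 0 20 0 0 0 -1; 0 0 25 0 0 0 -1; 0 0 20 0 0 0 -1; 0 0 10 0 0 0 -1",
)

```text
time_s: 13.52
position: [0.6428, -0.0374, 0.1147]
orientation: [-3.136, 0.001, 1.569]
ft_force: [-0.1, -0.1, -0.8]
width: 0.302
gripper_force: 29.7
```

Request:
move_arm(
  increments="0 0 5 0 0 0 -1; 0 0 3 0 0 0 -1; 0 0 0 0 0 0 -1; 0 0 0 0 0 0 -1; 0 0 0 0 0 0 -1; 0 0 0 0 0 0 -1; 0 0 0 0 0 0 -1; 0 0 0 0 0 0 -1",
)

```text
time_s: 14.18
position: [0.6462, -0.036, 0.1113]
orientation: [3.141, -0.0, 1.571]
ft_force: [-1.1, -0.5, -0.7]
width: 0.298
gripper_force: 29.7
```

```bash
sed -i 's/>.05)&(W\[...,2\]<p\[2\])/>.022)\&(W[...,2]<p[2])/' h.py; python3 -c "
from h import *
held(125); held(125,'scene')"
```

```text
[ 0.6462 -0.036   0.1113] [ 0.6456 -0.0349  0.0343] [-0.0007  0.0011] 361 0.0009
[ 0.6461 -0.036   0.1111] [ 0.6447 -0.0357  0.0367] [-0.0015  0.0002] 487 0.0012
```

Request:
move_arm(
  increments="-0.5 1 3 0 0 0 -1; 0 1 4 0 0 0 -1; 0 0 3 0 0 0 -1; 0 0 2 0 0 0 -1; 0 0 1 0 0 0 -1; 0 0 0.5 0 0 0 -1; 0 0 0 0 0 0 -1; 0 0 0 0 0 0 -1",
)

```text
time_s: 14.95
position: [0.6481, -0.0365, 0.0973]
orientation: [3.141, -0.0, 1.571]
ft_force: [0.0, 0.2, -1.2]
width: 0.299
gripper_force: 29.7
```

Request:
move_arm(
  increments="0 0 0.5 0 0 0 -1; 0 0 0 0 0 0 -1; 0 0 0.5 0 0 0 -1; 0 0 0 0 0 0 -1; 0 0 0.5 0 0 0 -1; 0 0 0 0 0 0 -1; 0 0 0 0 0 0 -1; 0 0 0 0 0 0 -1",
)

```text
time_s: 15.62
position: [0.6481, -0.0365, 0.0966]
orientation: [3.141, -0.0, 1.571]
ft_force: [-3.3, -0.3, 5.9]
width: 0.296
gripper_force: 30.4
```

Request:
move_arm(
  increments="0 0 -0.5 0 0 0 -1; 0 0 0 0 0 0 -1; 0 0 0 0 0 0 -0.3; 0 0 0 0 0 0 -0.1; 0 0 0 0 0 0 0.1; 0 0 0 0 0 0 0.3; 0 0 0 0 0 0 0.4; 0 0 0 0 0 0 0.4",
)

```text
time_s: 16.28
position: [0.648, -0.0365, 0.0962]
orientation: [-3.142, 0.0, 1.571]
ft_force: [-0.4, -0.3, 0.0]
width: 0.696
gripper_force: 0.0
```

Request:
move_arm(
  increments="0 0 -6 0 0 0 0.4; 0 0 -14 0 0 0 0.4; 0 0 -20 0 0 0 0.4; 0 0 -20 0 0 0 0.4; 0 0 -20 0 0 0 0.4; 0 0 -20 0 0 0 0.4; 0 0 -10 0 0 0 0.4; 0 0 0 0 0 0 0.4",
)

```text
time_s: 16.95
position: [0.6494, -0.0366, 0.2094]
orientation: [3.137, -0.0, 1.571]
ft_force: [-0.2, -0.3, 0.1]
width: 0.704
gripper_force: 0.0
```

```bash
python3 -c "
from h import *
stand(125,(.647,-.036)); stand(50,(.453,.224)); print(env.get_obs()['position'],env.get_obs()['width'])"
```

```text
scene 125 [ 0.6465 -0.0363  0.0222] 0.0011 629
side 125 [ 0.6472 -0.0355  0.0195] 0.0009 443
scene 50 [0.4531 0.2243 0.0029] 0.0013 242
side 50 [0.4538 0.2243 0.0017] 0.0013 254
[ 0.64718729 -0.03643974  0.2047603 ] 0.7019658922547904
```

Request:
move_arm(
  increments="10 -8 0 0 0 0 0.4; 20 -15 0 0 0 0 0.4; 30 -22 0 0 0 0 0.4; 33 -25 0 0 0 0 0.4; 33 -25 0 0 0 0 0.4; 33 -25 0 0 0 0 0.4; 33 -25 0 0 0 0 0.4; 30 -22 0 0 0 0 0.4",
)

```text
time_s: 17.82
position: [0.4778, 0.1876, 0.2055]
orientation: [-3.14, 0.0, 1.572]
ft_force: [0.6, 0.6, 0.1]
width: 0.702
gripper_force: 0.0
```

Request:
move_arm(
  increments="20 -16 0 0 0 0 0.4; 12 -8 0 0 0 0 0.4; 6 -2 0 0 0 0 0.4; 0 0 10 0 0 0 0.4; 0 0 20 0 0 0 0.4; 0 0 20 0 0 0 0.4; 0 0 10 0 0 0 0.4; 0 0 0 0 0 0 0.4",
)

```text
time_s: 18.48
position: [0.4539, 0.2214, 0.1433]
orientation: [-3.137, 0.003, 1.569]
ft_force: [0.4, -0.5, -0.1]
width: 0.697
gripper_force: 0.0
```

Request:
move_arm(
  increments="2 0 0 0 0 0 0.4; 0 0 12 0 0 0 0.4; 0 0 20 0 0 0 0.4; 0 0 20 0 0 0 0.4; 0 0 16 0 0 0 0.4; 0 0 8 0 0 0 0.4; 0 0 2 0 0 0 0.4; 0 0 0 0 0 0 0.4",
)

```text
time_s: 19.15
position: [0.4554, 0.2256, 0.0686]
orientation: [3.141, -0.0, 1.571]
ft_force: [0.2, 0.8, 0.5]
width: 0.699
gripper_force: 0.0
```

Request:
move_arm(
  increments="-1.5 -1 4 0 0 0 0.4; 0 0 6 0 0 0 0.4; 0 0 5 0 0 0 0.4; 0 0 2 0 0 0 0.4; 0 0 0 0 0 0 0.4; 0 0 0 0 0 0 0.4; 0 0 0 0 0 0 -0.5; 0 0 0 0 0 0 -1",
)

```text
time_s: 19.82
position: [0.4542, 0.2241, 0.0515]
orientation: [3.141, -0.0, 1.571]
ft_force: [-0.0, 0.6, 0.0]
width: 0.426
gripper_force: 0.0
```

Request:
move_arm(
  increments="0 0 0 0 0 0 -1; 0 0 0 0 0 0 -1; 0 0 0 0 0 0 -1; 0 0 0 0 0 0 -1; 0 0 0 0 0 0 -1; 0 0 0 0 0 0 -1; 0 0 0 0 0 0 -1; 0 0 0 0 0 0 -1",
)

```text
time_s: 20.48
position: [0.454, 0.2241, 0.0515]
orientation: [3.141, -0.0, 1.571]
ft_force: [-2.6, -0.4, 5.2]
width: 0.239
gripper_force: 29.6
```

Request:
move_arm(
  increments="0 0 -4 0 0 0 -1; 0 0 -10 0 0 0 -1; 0 0 -18 0 0 0 -1; 0 0 -20 0 0 0 -1; 0 0 -22 0 0 0 -1; 0 0 -22 0 0 0 -1; 0 0 -20 0 0 0 -1; 0 0 -10 0 0 0 -1",
)

```text
time_s: 21.15
position: [0.455, 0.2244, 0.1804]
orientation: [3.138, -0.002, 1.571]
ft_force: [0.4, 0.0, -1.3]
width: 0.242
gripper_force: 29.3
```

```bash
python3 -c "
from h import *
held(50); held(50,'scene')"
```

```text
[0.455  0.2244 0.1804] [0.4551 0.225  0.1307] [0.0001 0.0006] 237 0.0012
[0.4555 0.2247 0.1811] [0.4564 0.224  0.1285] [ 0.0009 -0.0007] 202 0.0013
```

Request:
move_arm(
  increments="-6 6 0 0 0 0 -1; -12 12 0 0 0 0 -1; -18 20 0 0 0 0 -1; -22 26 0 0 0 0 -1; -22 28 0 0 0 0 -1; -22 28 0 0 0 0 -1; -22 26 0 0 0 0 -1; -18 22 0 0 0 0 -1",
)

```text
time_s: 21.92
position: [0.6231, 0.0785, 0.175]
orientation: [-3.139, 0.002, 1.569]
ft_force: [-0.2, -0.4, -0.2]
width: 0.239
gripper_force: 29.3
```

Request:
move_arm(
  increments="-14 18 0 0 0 0 -1; -8 10 0 0 0 0 -1; -4 4 0 0 0 0 -1; 0 0 10 0 0 0 -1; 0 0 20 0 0 0 -1; 0 0 25 0 0 0 -1; 0 0 20 0 0 0 -1; 0 0 10 0 0 0 -1",
)

```text
time_s: 22.58
position: [0.6508, 0.0577, 0.0886]
orientation: [-3.136, -0.0, 1.573]
ft_force: [-1.1, -0.2, -0.3]
width: 0.241
gripper_force: 29.4
```

Request:
move_arm(
  increments="0 0 5 0 0 0 -1; 0 0 5 0 0 0 -1; 0 0 0 0 0 0 -1; 0 0 0 0 0 0 -1; 0 0 0 0 0 0 -1; 0 0 0 0 0 0 -1; 0 0 0 0 0 0 -1; 0 0 0 0 0 0 -1",
)

```text
time_s: 23.25
position: [0.6543, 0.056, 0.0828]
orientation: [3.141, -0.0, 1.571]
ft_force: [0.0, 0.6, -1.4]
width: 0.238
gripper_force: 29.4
```

```bash
python3 -c "
from h import *
held(50); held(50,'scene')"
```

```text
[0.6543 0.056  0.0828] [0.6539 0.0568 0.0336] [-0.0004  0.0008] 189 0.0011
[0.6542 0.0559 0.0827] [0.6527 0.0561 0.0348] [-0.0015  0.0002] 254 0.001
```

Flask at (.6533,.0565), target (.6555,.0567), 13 mm to lower.

Request:
move_arm(
  increments="0 1 3 0 0 0 -1; 0 1 4 0 0 0 -1; 0 0 3 0 0 0 -1; 0 0 1.5 0 0 0 -1; 0 0 0.5 0 0 0 -1; 0 0 0.5 0 0 0 -1; 0 0 0 0 0 0 -1; 0 0 0 0 0 0 -1",
)

```text
time_s: 24.02
position: [0.6561, 0.056, 0.0699]
orientation: [3.141, -0.0, 1.571]
ft_force: [-0.7, 0.3, -1.2]
width: 0.238
gripper_force: 29.4
```

Request:
move_arm(
  increments="0 0 0.5 0 0 0 -1; 0 0 0 0 0 0 -1; 0 0 0.5 0 0 0 -1; 0 0 0 0 0 0 -1; 0 0 0.5 0 0 0 -1; 0 0 0 0 0 0 -1; 0 0 0 0 0 0 -1; 0 0 0 0 0 0 -1",
)

```text
time_s: 24.68
position: [0.6562, 0.056, 0.0695]
orientation: [3.141, -0.0, 1.571]
ft_force: [-3.3, -0.8, 8.1]
width: 0.244
gripper_force: 30.4
```

Request:
move_arm(
  increments="0 0 -0.5 0 0 0 -1; 0 0 0 0 0 0 -1; 0 0 0 0 0 0 -0.4; 0 0 0 0 0 0 -0.2; 0 0 0 0 0 0 0; 0 0 0 0 0 0 0.2; 0 0 0 0 0 0 0.3; 0 0 0 0 0 0 0.3",
)

```text
time_s: 25.35
position: [0.6559, 0.0559, 0.0686]
orientation: [-3.141, 0.0, 1.571]
ft_force: [-0.4, -0.2, 0.0]
width: 0.648
gripper_force: 0.0
```

Request:
move_arm(
  increments="0 0 -6 0 0 0 0.3; 0 0 -14 0 0 0 0.3; 0 0 -20 0 0 0 0.3; 0 0 -20 0 0 0 0.3; 0 0 -20 0 0 0 0.3; 0 0 -20 0 0 0 0.3; 0 0 -10 0 0 0 0.3; 0 0 0 0 0 0 0.3",
)

```text
time_s: 26.02
position: [0.6575, 0.0561, 0.1819]
orientation: [3.137, -0.001, 1.571]
ft_force: [-0.2, -0.3, 0.4]
width: 0.651
gripper_force: 0.0
```

```bash
python3 -c "
from h import *
stand(50,(.656,.056)); stand(25,(.4385,-.08)); print(env.get_obs()['position'],env.get_obs()['width'])"
```

```text
scene 50 [0.655  0.0561 0.0208] 0.0012 370
side 50 [0.656  0.0565 0.0201] 0.0011 265
scene 25 [ 0.4376 -0.0804  0.0045] 0.0012 171
side 25 [ 0.4386 -0.0808  0.0011] 0.001 222
[0.65517222 0.05595462 0.17728395] 0.650985688008724
```

Request:
move_arm(
  increments="-6 -10 0 0 0 0 0.2; -12 -20 0 0 0 0 0.2; -18 -29 0 0 0 0 0.2; -21 -33 0 0 0 0 0.2; -21 -33 0 0 0 0 0.2; -21 -33 0 0 0 0 0.2; -17 -27 0 0 0 0 0.2; -12 -18 0 0 0 0 0.2",
)

```text
time_s: 26.88
position: [0.4492, -0.0737, 0.1775]
orientation: [-3.138, 0.0, 1.569]
ft_force: [-0.6, 0.0, 0.3]
width: 0.603
gripper_force: 0.0
```

Request:
move_arm(
  increments="-6 -9 0 0 0 0 0.2; -2 -4 0 0 0 0 0.2; 0 0 5 0 0 0 0.2; 0 0 15 0 0 0 0.2; 0 0 20 0 0 0 0.2; 0 0 10 0 0 0 0.2; 0 0 0 0 0 0 0.2; 0 0 0 0 0 0 0.2",
)

```text
time_s: 27.55
position: [0.4406, -0.079, 0.128]
orientation: [-3.14, -0.0, 1.572]
ft_force: [0.2, 0.1, -0.0]
width: 0.602
gripper_force: 0.0
```

Request:
move_arm(
  increments="-1 -1 8 0 0 0 0.2; 0 0 14 0 0 0 0.2; 0 0 18 0 0 0 0.2; 0 0 18 0 0 0 0.2; 0 0 16 0 0 0 0.2; 0 0 10 0 0 0 0.2; 0 0 6 0 0 0 0.2; 0 0 0 0 0 0 0.2",
)

```text
time_s: 28.22
position: [0.4389, -0.0808, 0.0379]
orientation: [-3.14, -0.0, 1.571]
ft_force: [-0.7, 0.1, 0.2]
width: 0.597
gripper_force: 0.0
```

Request:
move_arm(
  increments="0 0 0 0 0 0 0.2; 0 0 0 0 0 0 -0.5; 0 0 0 0 0 0 -1; 0 0 0 0 0 0 -1; 0 0 0 0 0 0 -1; 0 0 0 0 0 0 -1; 0 0 0 0 0 0 -1; 0 0 0 0 0 0 -1",
)

```text
time_s: 28.88
position: [0.4396, -0.0811, 0.0394]
orientation: [3.14, 0.0, 1.571]
ft_force: [-1.5, 0.2, 6.7]
width: 0.218
gripper_force: 30.5
```

Request:
move_arm(
  increments="0 0 -4 0 0 0 -1; 0 0 -10 0 0 0 -1; 0 0 -18 0 0 0 -1; 0 0 -20 0 0 0 -1; 0 0 -22 0 0 0 -1; 0 0 -22 0 0 0 -1; 0 0 -20 0 0 0 -1; 0 0 -10 0 0 0 -1",
)

```text
time_s: 29.55
position: [0.4397, -0.0811, 0.1673]
orientation: [3.139, 0.0, 1.571]
ft_force: [-0.2, 0.7, -0.4]
width: 0.215
gripper_force: 30.0
```

```bash
python3 -c "
from h import *
held(25); held(25,'scene')"
```

```text
[ 0.4397 -0.0811  0.1673] [ 0.4395 -0.0803  0.1306] [-0.0002  0.0008] 196 0.001
[ 0.4404 -0.0812  0.1682] [ 0.4411 -0.0808  0.1273] [0.0007 0.0003] 126 0.0014
```

Request:
move_arm(
  increments="8 4 0 0 0 0 -1; 18 9 0 0 0 0 -1; 26 15 0 0 0 0 -1; 30 20 0 0 0 0 -1; 32 24 0 0 0 0 -1; 32 28 0 0 0 0 -1; 30 30 0 0 0 0 -1; 24 30 0 0 0 0 -1",
)

```text
time_s: 30.32
position: [0.5978, 0.1217, 0.1629]
orientation: [-3.139, -0.001, 1.573]
ft_force: [-0.2, -0.4, -0.4]
width: 0.218
gripper_force: 30.0
```

Request:
move_arm(
  increments="17 26 0 0 0 0 -1; 10 19 0 0 0 0 -1; 5 12 0 0 0 0 -1; 1 6 0 0 0 0 -1; 0 1 10 0 0 0 -1; 0 0 20 0 0 0 -1; 0 0 25 0 0 0 -1; 0 0 15 0 0 0 -1",
)

```text
time_s: 30.98
position: [0.6595, 0.1497, 0.0912]
orientation: [-3.138, 0.001, 1.57]
ft_force: [-1.0, 0.2, -1.8]
width: 0.214
gripper_force: 30.0
```

Request:
move_arm(
  increments="0 0 10 0 0 0 -1; 0 0 8 0 0 0 -1; 0 0 4 0 0 0 -1; 0 0 0 0 0 0 -1; 0 0 0 0 0 0 -1; 0 0 0 0 0 0 -1; 0 0 0 0 0 0 -1; 0 0 0 0 0 0 -1",
)

```text
time_s: 31.65
position: [0.6623, 0.1509, 0.0736]
orientation: [3.14, -0.0, 1.571]
ft_force: [-0.2, 0.6, -1.3]
width: 0.217
gripper_force: 30.0
```

```bash
python3 -c "
from h import *
held(25); held(25,'scene')"
```

```text
[0.6623 0.1509 0.0736] [0.6621 0.1518 0.0371] [-0.0002  0.0008] 141 0.0011
[0.6622 0.1509 0.0735] [0.6601 0.1511 0.0388] [-0.0022  0.0002] 151 0.0011
```

Request:
move_arm(
  increments="0.5 1 3 0 0 0 -1; 0 1 4 0 0 0 -1; 0 0 4 0 0 0 -1; 0 0 3 0 0 0 -1; 0 0 1 0 0 0 -1; 0 0 0.5 0 0 0 -1; 0 0 0 0 0 0 -1; 0 0 0 0 0 0 -1",
)

```text
time_s: 32.42
position: [0.6637, 0.1513, 0.0576]
orientation: [-3.141, 0.0, 1.571]
ft_force: [-2.4, -0.3, 5.0]
width: 0.215
gripper_force: 30.6
```

Request:
move_arm(
  increments="0 0 0.5 0 0 0 -1; 0 0 0 0 0 0 -1; 0 0 0.5 0 0 0 -1; 0 0 0 0 0 0 -1; 0 0 0.5 0 0 0 -1; 0 0 0 0 0 0 -1; 0 0 0 0 0 0 -1; 0 0 0 0 0 0 -1",
)

```text
time_s: 33.08
position: [0.6638, 0.1513, 0.0575]
orientation: [3.142, -0.0, 1.571]
ft_force: [-5.8, -1.1, 15.2]
width: 0.218
gripper_force: 31.6
```

Contact; ease off and release.

Request:
move_arm(
  increments="0 0 -1.5 0 0 0 -1; 0 0 0 0 0 0 -1; 0 0 0 0 0 0 -0.45; 0 0 0 0 0 0 -0.3; 0 0 0 0 0 0 -0.1; 0 0 0 0 0 0 0.1; 0 0 0 0 0 0 0.3; 0 0 0 0 0 0 0.3",
)

```text
time_s: 33.75
position: [0.6639, 0.1513, 0.0571]
orientation: [-3.141, 0.0, 1.571]
ft_force: [0.3, -0.3, 0.4]
width: 0.653
gripper_force: 0.0
```

Request:
move_arm(
  increments="0 0 -6 0 0 0 0.3; 0 0 -14 0 0 0 0.3; 0 0 -20 0 0 0 0.3; 0 0 -20 0 0 0 0.3; 0 0 -20 0 0 0 0.3; 0 0 -20 0 0 0 0.3; 0 0 -20 0 0 0 0.3; 0 0 -10 0 0 0 0.3",
)

```text
time_s: 34.42
position: [0.6652, 0.1517, 0.1918]
orientation: [3.137, -0.001, 1.571]
ft_force: [0.9, -0.4, 0.8]
width: 0.646
gripper_force: 0.0
```

```bash
python3 -c "
from h import *
for s,c in((25,(.664,.152)),(50,(.656,.056)),(125,(.647,-.036)),(250,(.64,-.131))): stand(s,c)
cv2.imwrite('pics/end.png',env.camera('scene')[0])"
```

```text
scene 25 [0.6624 0.1515 0.0215] 0.0013 249
side 25 [0.6636 0.1517 0.0191] 0.0013 209
scene 50 [0.6546 0.0561 0.0219] 0.0011 370
side 50 [0.6557 0.0571 0.0202] 0.001 264
scene 125 [ 0.6462 -0.0362  0.0224] 0.0012 615
side 125 [ 0.6471 -0.0354  0.0194] 0.0009 440
scene 250 [ 0.6388 -0.1314  0.0217] 0.001 864
side 250 [ 0.6398 -0.1308  0.0209] 0.0008 1054
```

View pics/end.png

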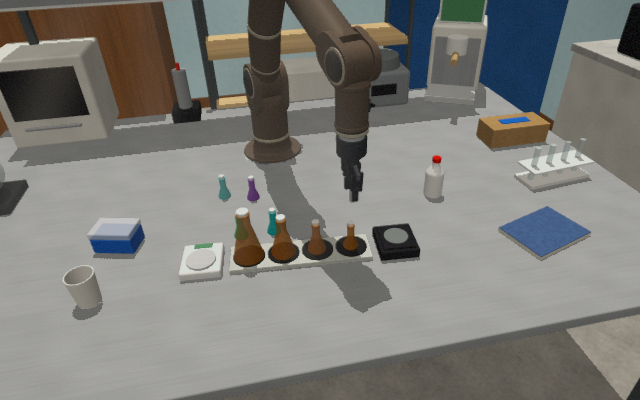

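The final picture shows all four flasks upright and centred: 250 (249,240), 125 (283,240), 50 (317,240) and 25 (351,237), with the smallest beside the stirrer and the bottle untouched at (433,178).

```bash
python3 -c "
from station import env
print(env.job_done())"
```

```text
the job is handed in; nothing more can be done
None
```

The four flasks stand upright on their discs in size order, smallest by the stirrer and largest by the balance, each within about 2 mm of its disc's measured centre; the bottle was left alone, and I handed the job in at about 35 s on the robot's clock.

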